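# Butt a square tube up to its clamped mate for tacking

## Robot

A 7-joint arm with a two-finger parallel gripper is mounted at the origin on the work surface. World frame = base frame: x ahead of the robot, y to its left, z up, the work surface at z = 0. Lengths are in m, angles in rad, forces in N, time in s.
With the tool pointing down it reaches from about 0.425 to 0.875 m from the base axis. Payload 4.7 kg.
Tool frame: the origin (TCP) lies midway between the tips of the shut fingers; the grasp point (between the pads) lies 19 mm behind it; z points along the fingers, y is the line along which they close (so a half turn about z gives the same grasp; the last joint's range is limited). The gripper opens to 87 mm and grips with 3 to 60 N. Pads are 19 mm wide; open, the fingers measure 117 mm over their backs; the gripper's body (75 mm by 190 mm) begins 51 mm behind the grasp point.
Start: joints at [-1.252, 0.321, -0.07, 1.45, 0.023, 1.371, -0.057], TCP at [0.195, 0.62, 0.19] pointing down, gripper open.
Joint ranges: [-2.86, 2.86], [-0.3, 2.09], [-1.38, 1.24], [0.06, 2.45], [-1.56, 4.7], [0.09, 2.05], [-2.69, 2.69]. Speed limits (rad/s): [2.57, 2.57, 3.14, 3.14, 3.14, 3.14, 3.14].

## Interface

Orientations are given as a 3x3 rotation matrix whose columns are the frame's x, y, z axes.
In Python, from rig import observe, get_image, camera_params, sign_off gives the robot as it stands.
- The arm moves only by the tool step_arm, never from a script. Its argument "series" is a list of rows, each a list of 7 numbers: the shift along the tool's x, y, z in m, then the turn, a rotation vector about the tool's x, y, z in rad, then the opening, from -1 (shut) to 1 (fully open), so that 0 is half open. A call has 1 to 8 rows; each row shifts and turns the commanded pose from where the row before left it, along the tool's axes as they then stand; what a row does not reach is not made up. A row lasts 1/10 s, in which the tool goes at most 50 mm and 8.59 degrees, less where a joint would pass 70% of its speed; a pose out of reach is approached as far as the arm can. A call is refused whole if a number of a shift passes 0.05 or a number of a turn 0.15, either way. A call with a gripper value outside its range is refused whole. The fingers move at their own pace and stop on an object; "force" is the grip in N (left out, the last holds). Time passes only in rows, so rows that do not move let the fingers close. It gives the time, the measured TCP pose, the force, the opening and the grip force at its end, in the units of the state.
- observe(): the state, without advancing time (a new reading comes with each control period).
- get_image(name): name is "scene" or "top" or "wrist"; returns the picture (384x512x3 uint8, red, green, blue); there is no depth.
- camera_params(name): a dict with "fx", "fy", "cx", "cy" (pixels), "world_from_camera" (4x4, takes a point from camera to world coordinates); the wrist camera has in their place "hand_eye" (4x4, takes a point from camera to tool coordinates, whose origin is the TCP and whose axes are the flange's). Camera axes: x right, y up, looking along -z (the intrinsics and any distortion apply to the point x, -y, -z); pixel columns grow to the right and rows downward; lengths in m; the calibration is good to about 2 mm. A picture is of the moment at which its call begins: read the wrist's pose just before it. camera_params takes no time and is no camera call.
- sign_off(): hands the job in; it is judged then, once.
The state is a dict: "time_s": time; "qpos": joint angles; "qd": joint speeds; "effort": joint torques, N m; "eef_pos": TCP position; "tool_rot": TCP orientation; "ft_force": force on the tool from outside, world axes, zero at the start; "ft_torque": the same for the moment, N m; "gripper_width": opening from 0.0 (shut) to 1.0 (fully open); "finger_force": force on a finger pad.
Only numpy, scipy, OpenCV 4.12 (cv2) and the standard library are available. Lean on these libraries where they do the work, as an engineer would, in place of code of your own. Each camera call takes 0.05 s, during which the arm holds its last target. There are 200 camera calls.

## Task

Fit up the weld: push the loose red-brown square tube along the bench until its side lies flat against the blue fence and its end is butted squarely up to the tube clamped there. Only push it with the fingers, never pick it up or tip it, and leave everything else on the bench where it is.

Things in the scene. Friction and masses are not known exactly. Their poses are not given: they have to be found in the camera images.
- tube: the work piece: loose hollow square steel tube in red-brown primer, 120 mm long (its own y), 40 mm wide (its x), 40 mm tall, 3 mm walls, open ends, about 0.4 kg; lies flat on the bench and slides at a push of 3 to 8 N. Origin: centre of its underside
- fence: blue angle-iron fence, fixed to the bench, 500 mm long (its own y), upright plate 36 mm tall and 5 mm thick with a flat 45 mm foot behind it. Origin: middle of the foot of its front face, which looks towards the robot and the work piece; its x points horizontally away from the front face into the fence, z up. The tube lying flat against it has its origin 20 mm in front of this face
- clamped_tube: fixed dark square steel tube, 100 mm long (its own y, parallel to the fence), 40 x 40 mm, already lying flat against the fence near its left or right end (200 mm from the fence's middle), held by a steel toggle clamp with a red handle that reaches over the fence from behind, about 110 mm tall. Origin: centre of the tube's underside. Butted end to end, the two tubes' origins are 110 mm apart
- earth_block: fixed copper earthing block, 60 mm along the fence, 40 mm wide, 25 mm tall with a brass stud to 43 mm, against the fence near its other end. Not part of the job. Origin: centre of its underside
- pipe_offcut: bystander: steel pipe offcut standing on end, 48 mm diameter, 50 mm tall. Origin: middle of its underside
- tape_measure: bystander: yellow tape measure, 65 x 40 x 58 mm tall. Origin: middle of its underside
- drill_stand: bystander: red and white stand of drill bits, 70 x 120 mm, about 125 mm tall. Origin: middle of its underside
- spray_can: bystander: green and white spray can, 64 mm diameter, 180 mm tall. Origin: middle of its underside
- wrench: bystander: wrench lying on the bench along its own x. Origin: underside, near its middle
Mind the look-alikes: they are no part of the job. What is meant by the tube is not purple, and is the larger of those in its own colour. What is shaped like the clamped_tube but yellow is not meant.

How it is judged:
By the outcome, as a careful person would: the job done as asked, in the order asked, and still so for the second after the job is handed in, with the robot touching nothing.
It also fails if it takes over 42 s, if anything falls off the work surface, if the arm or the gripper's body presses on something with over 40 N, if the wrist force passes 120 N, or if a joint passes its speed limit or range.

## Working session

There is one attempt and no reset: what is moved stays moved. The work goes in short steps, Python scripts to look and compute and a tool call to move; the robot and the scene stay as the last step left them, time stands still between calls to the robot, and variables do not carry over. Pictures are saved under pics/ and viewed, at most 10 in all, crops included, and the job is handed in when it is done.

Besides the shell and the picture viewer there is one more tool, called after ">>>" as name(argument=value, ...) on one line, values as JSON. step_arm: Moves the arm, as the interface text tells. Its arguments: {"type":"object","properties":{"series":{"type":"array","items":{"type":"array","items":{"type":"number"}}},"force":{"type":"number"}},"required":["series"]}

```bash
mkdir -p pics; ls
cat > h.py <<'E'
import numpy as np, cv2
from rig import observe,get_image,camera_params
def ray(name,uv,z,cp=None):
    c=cp or camera_params(name)
    T=np.array(c["world_from_camera"])
    uv=np.atleast_2d(uv).astype(float)
    d=np.c_[(uv[:,0]-c["cx"])/c["fx"],-(uv[:,1]-c["cy"])/c["fy"],-np.ones(len(uv))]@T[:3,:3].T
    o=T[:3,3]; return o+d*((z-o[2])/d[:,2])[:,None]
E
python3 - <<'E'
from h import *
for n in("scene","top"):
    cv2.imwrite(f"pics/{n}0.png",cv2.cvtColor(get_image(n),cv2.COLOR_RGB2BGR))
    print({k:np.round(v,3).tolist() if not isinstance(v,(str,dict)) else v for k,v in camera_params(n).items()})
s=observe();print(s["eef_pos"],np.round(s["tool_rot"],3).tolist(),s["ft_force"])
E
```

```text
pics
{'fx': 412.878, 'fy': 412.878, 'cx': 257.585, 'cy': 188.061, 'world_from_camera': [[0.785, -0.496, 0.372, 0.976], [0.619, 0.642, -0.452, -0.506], [-0.015, 0.585, 0.811, 0.972], [0.0, 0.0, 0.0, 1.0]]}
{'fx': 351.579, 'fy': 351.579, 'cx': 250.235, 'cy': 191.003, 'world_from_camera': [[0.003, 0.989, -0.145, 0.376], [-1.0, 0.004, 0.011, 0.007], [0.012, 0.145, 0.989, 1.042], [0.0, 0.0, 0.0, 1.0]]}
[0.19495777 0.61950715 0.18897655] [[-0.954, 0.3, -0.0], [0.3, 0.954, -0.002], [-0.0, -0.002, -1.0]] [ 0.29685546 -0.35433529  0.01716002]
```

View pics/scene0.png

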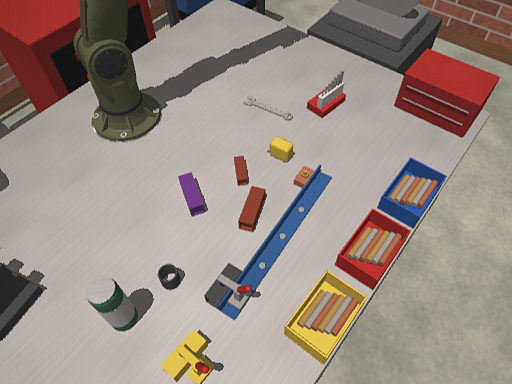

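View pics/top0.png

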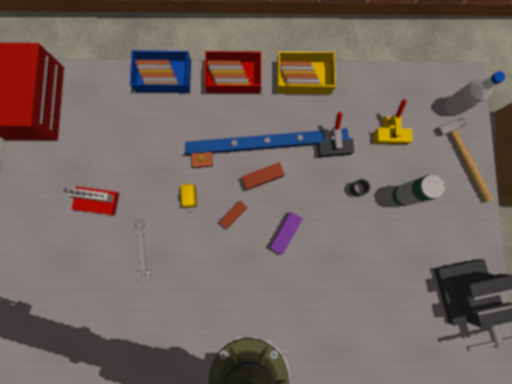

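Candidates for the tube in the top view are the large red-brown one at (262,176), the small red-brown one at (233,214) and the purple one at (286,233). The large red-brown one fits. The clamped tube is the dark one at (335,145) against the fence; the yellow one at (395,130) is the decoy. I'll measure now and confirm with a crop.

Run:
```python
from h import *
im=get_image("top");c=im[110:260,170:370]
cv2.imwrite("pics/crop.png",cv2.cvtColor(cv2.resize(c,None,fx=4,fy=4,interpolation=cv2.INTER_CUBIC),cv2.COLOR_RGB2BGR))
h=cv2.cvtColor(im,cv2.COLOR_RGB2HSV)
def blobs(lo,hi,z,nm,amin=60):
    m=cv2.inRange(h,lo,hi)
    for k in cv2.findContours(m,cv2.RETR_EXTERNAL,cv2.CHAIN_APPROX_NONE)[0]:
        if cv2.contourArea(k)<amin: continue
        w=ray("top",k[:,0,:],z)[:,:2].astype(np.float32)
        (cx,cy),(a,b),th=cv2.minAreaRect(w)
        print(nm,k[:,0].mean(0).round(),"c",round(cx,4),round(cy,4),"size",round(a,3),round(b,3),"th",round(th,1))
blobs((0,110,60),(14,220,190),.04,"red")
blobs((100,120,60),(118,255,255),.036,"blue")
blobs((18,120,120),(35,255,255),.04,"yel")
```

```text
red [232. 214.] c 0.4557 0.0461 size 0.028 0.084 th 45.5
red [ 96. 199.] c 0.4947 0.4396 size 0.125 0.07 th 82.5
red [262. 176.] c 0.5689 -0.0391 size 0.042 0.121 th 21.3
red [201. 159.] c 0.617 0.1397 size 0.042 0.058 th 1.1
red [300.  76.] c 0.8779 -0.1551 size 0.016 0.095 th 4.4
red [157.  74.] c 0.8792 0.2798 size 0.013 0.1 th 0.5
red [295.  63.] c 0.9184 -0.1411 size 0.013 0.089 th 0.5
red [152.  62.] c 0.9194 0.295 size 0.013 0.097 th 2.5
red [233.  71.] c 0.8899 0.0504 size 0.132 0.174 th 0.4
red [47. 90.] c 0.8413 0.6238 size 0.353 0.155 th 21.0
red [464.   2.] c 1.1267 -0.6753 size 0.017 0.303 th 0.6
red [367.   1.] c 1.1268 -0.3698 size 0.01 0.297 th 0.6
red [271.   1.] c 1.1234 -0.0662 size 0.01 0.298 th 0.6
blue [256. 142.] c 0.6708 -0.0235 size 0.039 0.427 th 5.5
blue [498.  77.] c 0.8803 -0.7621 size 0.033 0.039 th 0.5
blue [161.  70.] c 0.8915 0.2711 size 0.129 0.178 th 0.5
yel [188. 195.] c 0.5119 0.1746 size 0.065 0.043 th 5.5
yel [395. 131.] c 0.7125 -0.4331 size 0.101 0.079 th 88.3
yel [307.  69.] c 0.901 -0.1742 size 0.174 0.115 th 88.9
```

View pics/crop.png

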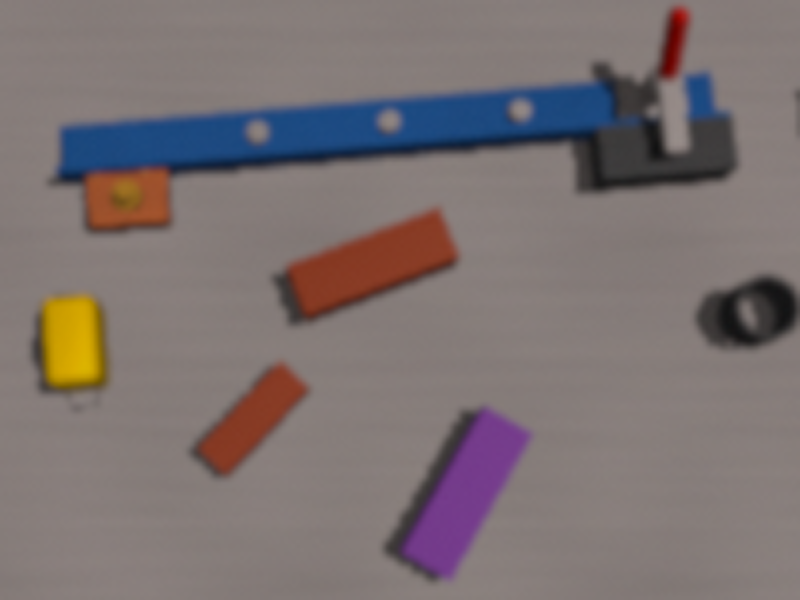

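The crop confirms it: the large red-brown tube (crop (370,262)) is clearly bigger than the small one (250,420). The fence front edge and the dark clamped tube (crop (665,150)) are clear. Next I need the fence line and the clamped tube's end.

Run:
```python
from h import *
im=get_image("top")
for u in (225,300): print(u,[(v,im[v,u].tolist()) for v in range(132,156)])
print(150,[(u,im[149,u].tolist()) for u in range(308,326)])
print([(v,im[v,325].tolist()) for v in range(140,162)])
print([(v,im[v,347].tolist()) for v in range(138,162)])
```

```text
225 [(132, [135, 126, 123]), (133, [134, 125, 122]), (134, [132, 123, 121]), (135, [132, 124, 120]), (136, [128, 121, 122]), (137, [110, 111, 124]), (138, [79, 94, 126]), (139, [45, 78, 128]), (140, [29, 73, 128]), (141, [27, 73, 128]), (142, [29, 74, 128]), (143, [29, 73, 128]), (144, [29, 73, 128]), (145, [30, 74, 128]), (146, [29, 73, 128]), (147, [30, 73, 128]), (148, [29, 70, 123]), (149, [23, 59, 104]), (150, [16, 42, 75]), (151, [24, 34, 56]), (152, [61, 61, 68]), (153, [103, 97, 97]), (154, [129, 120, 117]), (155, [135, 125, 123])]
300 [(132, [74, 91, 124]), (133, [51, 80, 125]), (134, [75, 92, 127]), (135, [114, 115, 130]), (136, [137, 129, 131]), (137, [145, 134, 131]), (138, [138, 129, 128]), (139, [117, 113, 122]), (140, [81, 91, 120]), (141, [46, 76, 124]), (142, [29, 69, 120]), (143, [20, 55, 97]), (144, [18, 39, 67]), (145, [44, 47, 61]), (146, [84, 81, 86]), (147, [115, 108, 108]), (148, [130, 121, 119]), (149, [134, 125, 122]), (150, [133, 125, 121]), (151, [133, 124, 121]), (152, [132, 124, 121]), (153, [134, 125, 122]), (154, [135, 126, 123]), (155, [135, 127, 123]
[... 700 characters left out ...]
4, [46, 45, 45]), (155, [33, 33, 33]), (156, [58, 54, 53]), (157, [99, 92, 91]), (158, [126, 117, 115]), (159, [134, 125, 122]), (160, [133, 124, 121]), (161, [133, 124, 121])]
[(138, [40, 71, 117]), (139, [51, 67, 95]), (140, [59, 61, 71]), (141, [62, 59, 61]), (142, [62, 60, 60]), (143, [62, 60, 60]), (144, [63, 60, 61]), (145, [62, 59, 60]), (146, [63, 61, 61]), (147, [64, 62, 62]), (148, [63, 61, 61]), (149, [63, 61, 60]), (150, [62, 61, 61]), (151, [59, 56, 57]), (152, [49, 47, 47]), (153, [35, 34, 34]), (154, [56, 51, 51]), (155, [99, 91, 90]), (156, [125, 117, 114]), (157, [134, 125, 122]), (158, [135, 126, 123]), (159, [134, 125, 122]), (160, [135, 126, 122]), (161, [135, 126, 123])]
```

```bash
cat > fence.py <<'E'
from h import *
def fence(im):
    A=[]
    for u in range(216,310):
        col=im[:,u].astype(float); b=col[:,2]
        v=158
        while col[v,0]>85: v-=1
        f=v+(85-col[v,0])/(col[v+1,0]-col[v,0])   # base edge
        w=v
        while b[w]<102: w-=1
        g=w+(b[w]-102)/(b[w]-b[w+1])
        A.append((u,f,g))
    A=np.array(A)
    out=[]
    for z,k in((0,1),(.036,2)):
        p=ray("top",A[:,[0,k]],z)[:,:2]
        l=cv2.fitLine(p.astype(np.float32),cv2.DIST_HUBER,0,.001,.001).ravel()
        if l[1]>0: l[:2]*=-1
        x0=l[2]+l[0]/l[1]*(-.1-l[3])
        out.append((np.degrees(np.arctan2(l[0],-l[1])),x0))
    return out
E
python3 - <<'E'
from fence import *
im=get_image("top")
print("fence (slope deg of x per -y, x at y=-.1):",np.round(fence(im),4).tolist())
print("clamped front edge",ray("top",[[325,154],[347,152.2]],.04).round(4).tolist())
print("clamped end",ray("top",[[319.8,149]],.04).round(4).tolist())
h=cv2.cvtColor(im,cv2.COLOR_RGB2HSV)
m=cv2.inRange(h[150:200,235:290],(0,110,60),(14,220,190))
k=max(cv2.findContours(m,cv2.RETR_EXTERNAL,cv2.CHAIN_APPROX_NONE)[0],key=cv2.contourArea)[:,0]+[235,150]
w=ray("top",k,.04)[:,:2].astype(np.float32);print(cv2.boxPoints(cv2.minAreaRect(w)).round(4).tolist())
E
```

```text
fence (slope deg of x per -y, x at y=-.1): [[5.185400009155273, 0.6636999845504761], [5.28249979019165, 0.6639999747276306]]
clamped front edge [[0.6341, -0.2231, 0.04], [0.6399, -0.2881, 0.04]]
clamped end [[0.6491, -0.2082, 0.04]]
[[0.5277000069618225, 0.00989999994635582], [0.5712000131607056, -0.10260000079870224], [0.6097000241279602, -0.0877000018954277], [0.566100001335144, 0.024800000712275505]]
```

>>> step_arm(series=[[0,0,0,0,0,-0.132,0.4],[0,0,0,0,0,-0.132,0.4],[0,0,0,0,0,-0.132,0.4],[-0.016,-0.046,0,0,0,0,0.4],[-0.016,-0.046,0,0,0,0,0.4],[-0.016,-0.046,0,0,0,0,0.4],[-0.016,-0.046,0,0,0,0,0.4],[-0.016,-0.046,0,0,0,0,0.4]])

```text
time_s: 1.05
eef_pos: [0.2963, 0.3963, 0.19]
tool_rot: [[-0.996, -0.091, 0.0], [-0.091, 0.996, 0.0], [-0.0, 0.0, -1.0]]
ft_force: [0.0, -0.6, 0.2]
gripper_width: 0.705
finger_force: 0.0
```

>>> step_arm(series=[[-0.016,-0.046,0,0,0,0,0.4],[-0.016,-0.046,0,0,0,0,0.4],[-0.016,-0.046,0,0,0,0,0.4],[-0.016,-0.046,0,0,0,0,0.4],[-0.016,-0.046,0,0,0,0,0.4],[-0.016,-0.046,0,0,0,0,0.4],[-0.016,-0.046,0,0,0,0,0.4],[-0.016,-0.046,0.02,0,0,0,0.4]])

```text
time_s: 1.85
eef_pos: [0.4582, 0.044, 0.1732]
tool_rot: [[-0.996, -0.091, 0.006], [-0.091, 0.996, 0.002], [-0.006, 0.002, -1.0]]
ft_force: [0.8, 0.5, 0.1]
gripper_width: 0.704
finger_force: 0.0
```

```bash
cat >> h.py <<'E'
a=np.radians(5.24); D=np.array([np.sin(a),-np.cos(a)]); N=np.array([np.cos(a),np.sin(a)])
def st():
    s=observe(); p=np.array(s["eef_pos"]);R=np.array(s["tool_rot"])
    print("t",s["time_s"],"n %.4f s %.4f z %.4f"%(p[:2]@N,p[:2]@D,p[2]),"yaw err deg %.2f"%(np.degrees(np.arctan2(R[1,1],R[0,1]))-95.24),"tilt",R[:2,2].round(4),"ft n,s,z",np.round([s["ft_force"][:2]@N,s["ft_force"][:2]@D,s["ft_force"][2]],2),"w",round(s["gripper_width"],3))
    return p,R
E
python3 -c "
from h import *
st()"
```

```text
t 1.85 n 0.4603 s -0.0019 z 0.1732 yaw err deg -0.03 tilt [0.0058 0.0022] ft n,s,z [ 0.84 -0.46  0.14] w 0.704
```

>>> step_arm(series=[[-0.013,-0.032,0.01,0,0,0,0.4],[-0.013,-0.032,0.03,0,0,0,0.4],[-0.013,-0.032,0.03,0,0,0,0.4],[0,0,0,0,0,0,0.4]])

```text
time_s: 2.25
eef_pos: [0.5012, -0.0516, 0.0973]
tool_rot: [[-0.996, -0.084, -0.006], [-0.084, 0.996, -0.004], [0.006, -0.004, -1.0]]
ft_force: [-1.0, 0.8, 0.6]
gripper_width: 0.696
finger_force: 0.0
```

Run:
```python
from h import *
st()
cv2.imwrite("pics/w1.png",cv2.cvtColor(get_image("wrist"),cv2.COLOR_RGB2BGR))
```

```text
t 2.25 n 0.4944 s 0.0972 z 0.0973 yaw err deg -0.42 tilt [-0.0061 -0.0041] ft n,s,z [-0.91 -0.88  0.62] w 0.696
```

View pics/w1.png

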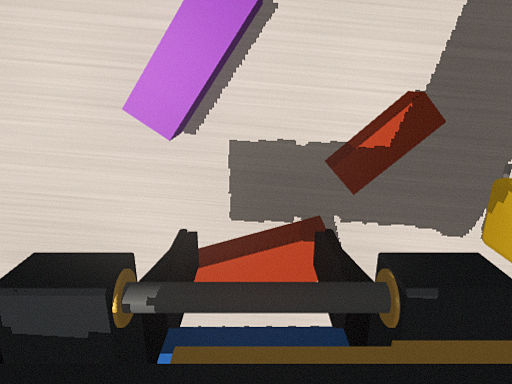

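The wrist view shows the purple bar at top left (195,70), the small red bar at (385,140), and the target tube beyond the fingertips (260,250). The bench under the fingers is clear, so I'll descend.

>>> step_arm(series=[[0,0,0.03,0,0,0,0.4],[0,0,0.03,0,0,0,0.4],[0,0,0.025,0,0,0,0.4],[0,0,0,0,0,0,0.4],[0,0,0,0,0,0,0.4]])

```text
time_s: 2.8
eef_pos: [0.5038, -0.0452, 0.017]
tool_rot: [[-0.996, -0.092, 0.001], [-0.092, 0.996, 0.001], [-0.001, 0.001, -1.0]]
ft_force: [0.6, -0.2, 0.2]
gripper_width: 0.702
finger_force: 0.0
```

>>> step_arm(series=[[-0.008,0,0,0,0,0,0.4],[-0.008,0,0,0,0,0,0.4],[-0.008,0,0,0,0,0,0.4],[-0.008,0,0,0,0,0,0.4],[-0.008,0,0,0,0,0,0.4],[-0.008,0,0,0,0,0,0.4],[-0.006,0,0,0,0,0,0.4],[0,0,0,0,0,0,0.4]])

```text
time_s: 3.6
eef_pos: [0.5579, -0.0414, 0.0159]
tool_rot: [[-0.996, -0.091, 0.0], [-0.091, 0.996, -0.0], [-0.0, -0.0, -1.0]]
ft_force: [0.8, 0.9, -0.2]
gripper_width: 0.698
finger_force: 0.0
```

```bash
cat >> h.py <<'E'
def tube():
    im=get_image("top"); h=cv2.cvtColor(im,cv2.COLOR_RGB2HSV)
    m=cv2.inRange(h,(0,110,60),(14,220,190)); m[:, :210]=0; m[:115]=0; m[:,350:]=0; m[204:,:]=0
    k=max(cv2.findContours(m,cv2.RETR_EXTERNAL,cv2.CHAIN_APPROX_NONE)[0],key=cv2.contourArea)[:,0]
    w=ray("top",k,.04)[:,:2]; w=np.c_[w@N,w@D].astype(np.float32)
    r=cv2.minAreaRect(w); b=cv2.boxPoints(r)
    print("tube n,s",np.round(r[0],4),"size",np.round(r[1],4),"th",round(r[2],2)); print(b.round(4).tolist())
    return im
E
python3 -c "
from h import *
st();tube()"
```

```text
t 3.6 n 0.5518 s 0.0921 z 0.0159 yaw err deg -0.00 tilt [ 0.0003 -0.0004] ft n,s,z [ 0.9  -0.84 -0.16] w 0.698
tube n,s [ 0.6265 -0.055 ] size [0.0389 0.0029] th 4.17
[[0.6069999933242798, -0.054999999701976776], [0.607200026512146, -0.05790000036358833], [0.6460000276565552, -0.05510000139474869], [0.645799994468689, -0.05220000073313713]]
```

Run:
```python
from h import *
a=get_image("scene")[100:300,140:360];b=get_image("top")[110:260,170:370]
a=cv2.resize(a,(440,400));b=cv2.resize(b,(360,270))
c=np.zeros((400,800,3),np.uint8);c[:,:440]=a;c[:270,440:]=b
cv2.imwrite("pics/c2.png",cv2.cvtColor(c,cv2.COLOR_RGB2BGR))
```

```text
(no output)
```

View pics/c2.png

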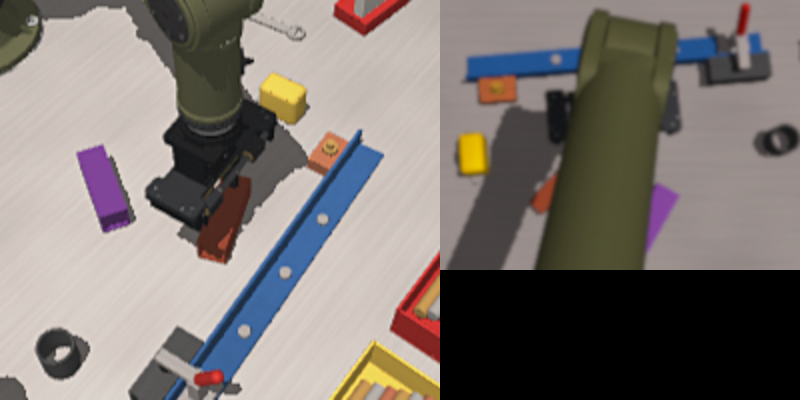

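The scene crop shows the tube (about (225,220)) in front of the fingers, standing upright on the bench and turning. The top view is blocked by the arm. I'll keep pushing.

>>> step_arm(series=[[-0.006,0,0,0,0,0,0.4],[-0.006,0,0,0,0,0,0.4],[-0.006,0,0,0,0,0,0.4],[-0.006,0,0,0,0,0,0.4],[-0.006,0,0,0,0,0,0.4],[-0.004,0,0,0,0,0,0.4],[0,0,0,0,0,0,0.4]])

```text
time_s: 4.45
eef_pos: [0.5915, -0.0382, 0.0159]
tool_rot: [[-0.996, -0.091, 0.0], [-0.091, 0.996, -0.0], [-0.0, -0.0, -1.0]]
ft_force: [-0.2, -0.4, -0.7]
gripper_width: 0.702
finger_force: 0.0
```

>>> step_arm(series=[[0.02,0,0,0,0,0,0.4],[0.02,0,0,0,0,0,0.4],[0,0.0,-0.045,0,0,0,0.2],[0,0.03,-0.04,0,0,0,0],[0,0.05,0,0,0,0,-0.2],[0,0.05,0,0,0,0,-0.5],[0,0.03,0,0,0,0,-0.5],[0,0,0,0,0,0,-0.5]])

```text
time_s: 5.25
eef_pos: [0.5352, 0.1239, 0.1009]
tool_rot: [[-0.995, -0.1, -0.001], [-0.1, 0.995, 0.003], [0.0, 0.003, -1.0]]
ft_force: [-0.1, 0.7, -0.6]
gripper_width: 0.278
finger_force: 0.0
```

```bash
python3 -c "
from h import *
st();im=tube()
cv2.imwrite('pics/t3.png',cv2.cvtColor(cv2.resize(im[100:260,150:380],None,fx=3,fy=3),cv2.COLOR_RGB2BGR))"
```

```text
t 5.25 n 0.5442 s -0.0745 z 0.1009 yaw err deg 0.50 tilt [-0.0007  0.0026] ft n,s,z [-0.08 -0.69 -0.61] w 0.278
tube n,s [0.5629 0.0908] size [0.1202 0.0416] th 73.77
[[0.5260999798774719, 0.03889999911189079], [0.566100001335144, 0.027300000190734863], [0.5996999740600586, 0.14270000159740448], [0.5597000122070312, 0.15440000593662262]]
```

View pics/t3.png

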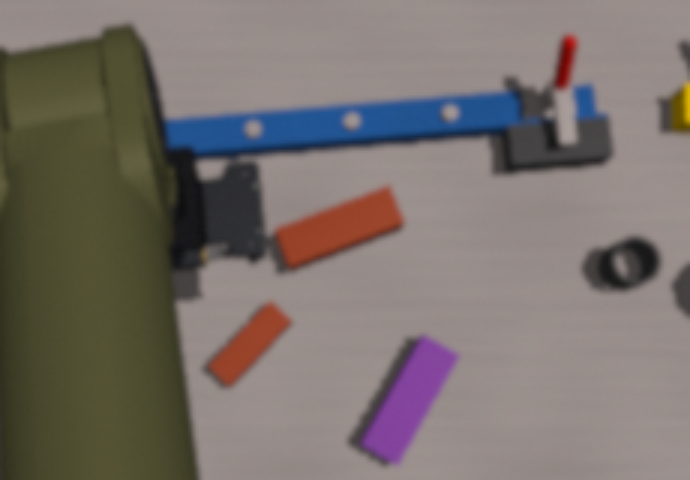

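The tube has not moved: it is still at (340,228) in this crop, at the old pose, and no push force was felt. I'll cross-check the calibration between the cameras and the robot frame.

Run:
```python
from h import *
def proj(c,T,P):
    q=(np.atleast_2d(P)-T[:3,3])@T[:3,:3]
    return np.c_[c["cx"]+c["fx"]*q[:,0]/-q[:,2],c["cy"]-c["fy"]*q[:,1]/-q[:,2]].round(1).tolist()
top,sc,w=[camera_params(n) for n in("top","scene","wrist")]
print({k:v for k,v in w.items() if k!="hand_eye"}); H=np.array(w["hand_eye"]);print(H.round(4).tolist())
tube=np.array([[.5277,.0099,.04],[.5712,-.1026,.04],[.6097,-.0877,.04],[.5661,.0248,.04]])
print("tube in scene",proj(sc,np.array(sc["world_from_camera"]),tube))
ext=np.array([[.5579,-.0414,.0159]]);print("tcp at c2 in scene",proj(sc,np.array(sc["world_from_camera"]),ext))
R=np.array([[-.996,-.084,-.006],[-.084,.996,-.004],[.006,-.004,-1]]);G=np.eye(4);G[:3,:3]=R;G[:3,3]=[.5012,-.0516,.0973]
print("tube in wrist w1",proj(w,G@H,tube)); print("tcp in wrist",proj(w,H,[[0,0,0],[0,.03,0],[0,-.03,0]]))
print(proj(w,G@H,[[.495,.026,.04],[.475,.0065,.04]]))
```

```text
{'fx': 342.63296071938305, 'fy': 342.63296071938305, 'cx': 255.71800720928047, 'cy': 189.16008691350916}
[[0.0002, 0.9521, 0.3057, 0.0845], [1.0, -0.0002, 0.0001, 0.0008], [0.0001, 0.3057, -0.9521, -0.1955], [0.0, 0.0, 0.0, 1.0]]
tube in scene [[251.0, 184.9], [237.1, 220.3], [252.0, 224.2], [265.1, 188.3]]
tcp at c2 in scene [[248.1, 207.3]]
tube in wrist w1 [[328.5, 230.9], [187.4, 267.8], [203.4, 308.1], [339.4, 274.1]]
tcp in wrist [[254.5, 222.6], [303.0, 222.6], [206.0, 222.6]]
[[355.3, 194.1], [334.3, 167.1]]
```

Run:
```python
from h import *
im=get_image("scene")
cv2.imwrite("pics/s4.png",cv2.cvtColor(cv2.resize(im[60:300,150:360],None,fx=2.5,fy=2.5),cv2.COLOR_RGB2BGR)); s=observe();print(s["eef_pos"])
```

```text
[0.53617146 0.11757348 0.10086901]
```

View pics/s4.png

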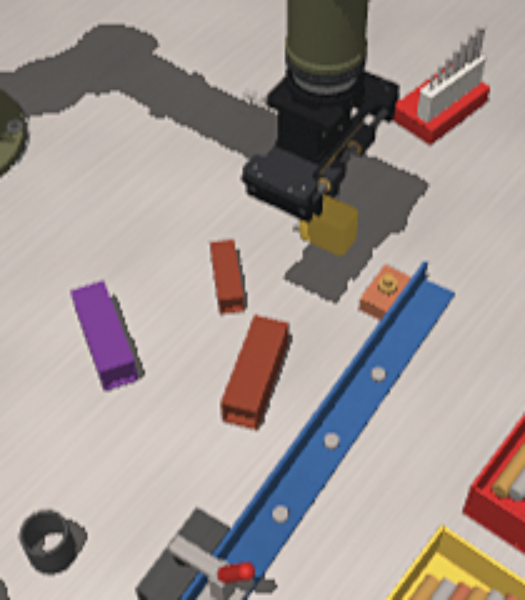

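Run:
```python
from h import *
s=observe(); p=np.array(s["eef_pos"]);R=np.array(s["tool_rot"]);print(p.round(4),np.round(s["qpos"],3).tolist(),s["gripper_width"])
def proj(n,P):
    c=camera_params(n);T=np.array(c["world_from_camera"]);q=(np.atleast_2d(P)-T[:3,3])@T[:3,:3]
    return np.c_[c["cx"]+c["fx"]*q[:,0]/-q[:,2],c["cy"]-c["fy"]*q[:,1]/-q[:,2]]
pts={"tcp":[0,0,0],"body lo -y":[-.037,-.095,-.07],"body lo2 -y":[.037,-.095,-.07],"body +y":[-.037,.095,-.07]}
for k,v in pts.items():
    P=p+R@np.array(v); print(k,"s4 crop",((proj("scene",P)-[150,60])*2.5).round(),"t3 crop",((proj("top",P)-[150,100])*3).round())
print([k for k in s])
w=get_image("wrist");cv2.imwrite("pics/w5.png",cv2.cvtColor(w,cv2.COLOR_RGB2BGR))
```

```text
[0.5362 0.1176 0.1009] [-0.715, 0.179, 0.5, 1.834, -0.093, 1.152, 1.48] 0.26618695981954665
tcp s4 crop [[317. 222.]] t3 crop [[167. 249.]]
body lo -y s4 crop [[301. 251.]] t3 crop [[267. 182.]]
body lo2 -y s4 crop [[240. 222.]] t3 crop [[274. 268.]]
body +y s4 crop [[393. 138.]] t3 crop [[ 41. 201.]]
['time_s', 'qpos', 'qd', 'effort', 'eef_pos', 'tool_rot', 'ft_force', 'ft_torque', 'finger_force', 'gripper_width']
```

View pics/w5.png

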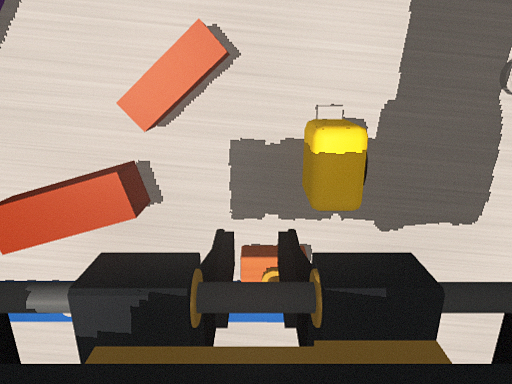

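Both outside views show the gripper body roughly 40 mm higher than its reported pose implies, so the fingers probably passed over the tube. I'll check the height against the known objects in the wrist view.

Run:
```python
from h import *
from scipy.optimize import least_squares
s=observe(); p=np.array(s["eef_pos"]);R=np.array(s["tool_rot"])
w=camera_params("wrist");H=np.array(w["hand_eye"])
im=get_image("top");h=cv2.cvtColor(im,cv2.COLOR_RGB2HSV);m=cv2.inRange(h,(0,110,60),(14,220,190));m[:,:215]=0;m[:, 250:]=0;m[:198]=0;m[232:]=0
k=max(cv2.findContours(m,cv2.RETR_EXTERNAL,cv2.CHAIN_APPROX_NONE)[0],key=cv2.contourArea)[:,0]
b=cv2.boxPoints(cv2.minAreaRect(ray("top",k,.028)[:,:2].astype(np.float32)))
print(b.round(3).tolist())
def proj(P,d):
    G=np.eye(4);G[:3,:3]=R;G[:3,3]=p+d;T=G@H;q=(P-T[:3,3])@T[:3,:3]
    return np.c_[w["cx"]+w["fx"]*q[:,0]/-q[:,2],w["cy"]-w["fy"]*q[:,1]/-q[:,2]]
P=np.c_[b,np.full(4,.028)]
obs=np.array([[199,18],[228,52],[147,130],[117,103.]])
pr=proj(P,np.zeros(3));print(pr.round())
pi=[np.argmin(np.linalg.norm(pr-pr.mean(0)-(o-obs.mean(0)),axis=1)) for o in obs]
r=least_squares(lambda d:(proj(P[pi],d)-obs).ravel(),np.zeros(3));print("offset xyz",r.x.round(4),"res",r.fun.round(1))
```

```text
[[0.41600000858306885, 0.06599999964237213], [0.47699999809265137, 0.006000000052154064], [0.4970000088214874, 0.027000000700354576], [0.4359999895095825, 0.08699999749660492]]
[[200.  20.]
 [118. 101.]
 [145. 130.]
 [227.  53.]]
offset xyz [ 0.0002 -0.0011 -0.0048] res [ 1.7  1.   0.2  0.7 -2.2  0.3  0.1 -2.1]
```

The reported pose agrees with the wrist camera to about 5 mm. The fingertips in the wrist view (row 230), however, sit about 35 mm short of the nominal TCP. I'll close the fingers, touch down gently on free bench, and read the force to get the real tip height.

>>> step_arm(series=[[0,-0.022,0,0,0,0,-0.8],[0,0,0.04,0,0,0,-0.8],[0,0,0.035,0,0,0,-0.8],[0,0,0,0,0,0,-0.8],[0,0,0,0,0,0,-0.8]])

```text
time_s: 5.95
eef_pos: [0.5385, 0.0939, 0.0262]
tool_rot: [[-0.996, -0.089, -0.001], [-0.089, 0.996, -0.001], [0.001, -0.001, -1.0]]
ft_force: [-0.1, -0.9, 0.9]
gripper_width: 0.106
finger_force: 0.0
```

>>> step_arm(series=[[0,0,0.004,0,0,0,-0.8],[0,0,0.004,0,0,0,-0.8],[0,0,0.004,0,0,0,-0.8],[0,0,0,0,0,0,-0.8]])

```text
time_s: 6.35
eef_pos: [0.5384, 0.0956, 0.0139]
tool_rot: [[-0.996, -0.091, -0.0], [-0.091, 0.996, 0.0], [0.0, 0.0, -1.0]]
ft_force: [0.0, 0.2, 0.3]
gripper_width: 0.102
finger_force: 0.0
```

Run:
```python
from h import *
st()
im=get_image("scene")[60:300,150:360]
a=cv2.resize(im,None,fx=1.8,fy=1.8); b=cv2.resize(get_image("wrist"),(420,315)); c=np.zeros((432,800,3),np.uint8); c[:a.shape[0],:a.shape[1]]=a; c[:315,380:800]=b
cv2.imwrite("pics/c6.png",cv2.cvtColor(c,cv2.COLOR_RGB2BGR))
```

```text
t 6.35 n 0.5449 s -0.0460 z 0.0139 yaw err deg 0.00 tilt [-0.      0.0001] ft n,s,z [ 0.02 -0.16  0.26] w 0.102
```

View pics/c6.png

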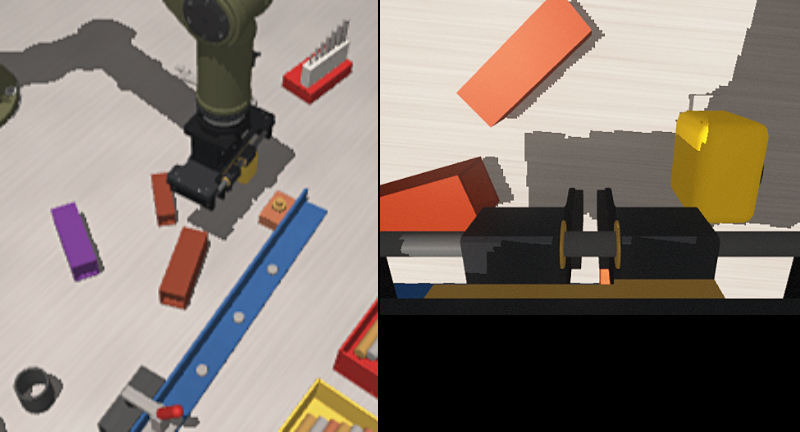

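The fingertips are still clear of the bench, with no force at a reported z of 14 mm. I'll keep probing down in small steps.

>>> step_arm(series=[[0,0,0.004,0,0,0,-0.8],[0,0,0.004,0,0,0,-0.8],[0,0,0.003,0,0,0,-0.8],[0,0,0,0,0,0,-0.8]])

```text
time_s: 6.85
eef_pos: [0.5379, 0.0954, 0.0023]
tool_rot: [[-0.996, -0.091, -0.001], [-0.091, 0.996, -0.0], [0.001, -0.0, -1.0]]
ft_force: [-0.1, 0.6, -0.1]
gripper_width: 0.099
finger_force: 0.0
```

>>> step_arm(series=[[0,0,0.003,0,0,0,-0.8],[0,0,0.002,0,0,0,-0.8],[0,0,0,0,0,0,-0.8]])

```text
time_s: 7.15
eef_pos: [0.5382, 0.0954, -0.0024]
tool_rot: [[-0.996, -0.091, -0.001], [-0.091, 0.996, -0.0], [0.001, -0.0, -1.0]]
ft_force: [-0.4, 0.6, -0.5]
gripper_width: 0.1
finger_force: 0.0
```

>>> step_arm(series=[[0,0,0.003,0,0,0,-0.8],[0,0,0.003,0,0,0,-0.8],[0,0,0,0,0,0,-0.8]])

```text
time_s: 7.45
eef_pos: [0.5381, 0.0954, -0.0085]
tool_rot: [[-0.996, -0.091, -0.001], [-0.091, 0.996, -0.0], [0.001, -0.0, -1.0]]
ft_force: [-0.3, -0.2, 0.4]
gripper_width: 0.098
finger_force: 0.0
```

>>> step_arm(series=[[0,0,0.003,0,0,0,-0.8],[0,0,0.003,0,0,0,-0.8],[0,0,0,0,0,0,-0.8]])

```text
time_s: 7.75
eef_pos: [0.5381, 0.0954, -0.0145]
tool_rot: [[-0.996, -0.091, -0.001], [-0.091, 0.996, -0.0], [0.001, -0.0, -1.0]]
ft_force: [0.2, 0.3, -0.6]
gripper_width: 0.097
finger_force: 0.0
```

>>> step_arm(series=[[0,0,0.003,0,0,0,-0.8],[0,0,0.003,0,0,0,-0.8],[0,0,0,0,0,0,-0.8]])

```text
time_s: 8.05
eef_pos: [0.5381, 0.0954, -0.0205]
tool_rot: [[-0.996, -0.091, -0.001], [-0.091, 0.996, -0.0], [0.001, -0.0, -1.0]]
ft_force: [-0.4, 0.6, -0.5]
gripper_width: 0.102
finger_force: 0.0
```

>>> step_arm(series=[[0,-0.015,0,0,0,0,-0.8],[0,-0.013,0,0,0,0,-0.8],[0,0,0.003,0,0,0,-0.8],[0,0,0.003,0,0,0,-0.8],[0,0,0,0,0,0,-0.8]])

```text
time_s: 8.55
eef_pos: [0.5406, 0.0678, -0.0266]
tool_rot: [[-0.996, -0.091, -0.001], [-0.091, 0.996, 0.0], [0.001, 0.0, -1.0]]
ft_force: [-0.1, 0.4, -0.3]
gripper_width: 0.096
finger_force: 0.0
```

>>> step_arm(series=[[0,0,0.002,0,0,0,-0.8],[0,0,0.002,0,0,0,-0.8],[0,0,0,0,0,0,-0.8]])

```text
time_s: 8.85
eef_pos: [0.5408, 0.0679, -0.0304]
tool_rot: [[-0.996, -0.092, -0.001], [-0.092, 0.996, -0.0], [0.001, 0.0, -1.0]]
ft_force: [-0.3, -0.4, 0.7]
gripper_width: 0.103
finger_force: 0.0
```

>>> step_arm(series=[[0,0,0.002,0,0,0,-0.8],[0,0,0.001,0,0,0,-0.8],[0,0,0,0,0,0,-0.8]])

```text
time_s: 9.15
eef_pos: [0.5413, 0.0678, -0.0321]
tool_rot: [[-0.996, -0.091, -0.0], [-0.091, 0.996, 0.001], [-0.0, 0.001, -1.0]]
ft_force: [-3.1, 0.0, 7.2]
gripper_width: 0.101
finger_force: 3.6
```

The fingers touch the bench at a reported z of −32 mm, so the real tips sit 32 mm behind the nominal TCP. I'll redo the side push with the tips about 10 mm up, at a reported −22 mm.

>>> step_arm(series=[[0,0,-0.04,0,0,0,-0.8],[0,0,-0.04,0,0,0,-0.8],[0.025,-0.04,0,0,0,0,0],[0.025,-0.04,0,0,0,0,0.4],[0,-0.032,0,0,0,0,0.4],[0,0,0,0,0,0,0.4],[0,0,0,0,0,0,0.4]])

```text
time_s: 9.85
eef_pos: [0.5016, -0.0489, 0.0471]
tool_rot: [[-0.996, -0.089, 0.001], [-0.089, 0.996, 0.001], [-0.001, 0.001, -1.0]]
ft_force: [-0.4, 0.6, 0.6]
gripper_width: 0.467
finger_force: 0.0
```

```bash
python3 -c "
from h import *
st()"
```

```text
t 9.85 n 0.4950 s 0.0945 z 0.0471 yaw err deg -0.12 tilt [0.0006 0.0006] ft n,s,z [-0.38 -0.65  0.61] w 0.467
```

>>> step_arm(series=[[0,0,0.03,0,0,0,0.4],[0,0,0.03,0,0,0,0.4],[0,0,0.009,0,0,0,0.4],[0,0,0,0,0,0,0.4],[-0.01,0,0,0,0,0,0.4],[-0.01,0,0,0,0,0,0.4],[-0.006,0,0,0,0,0,0.4],[-0.006,0,0,0,0,0,0.4]])

```text
time_s: 10.65
eef_pos: [0.534, -0.0452, -0.0215]
tool_rot: [[-0.996, -0.092, -0.0], [-0.092, 0.996, 0.0], [0.0, 0.0, -1.0]]
ft_force: [-2.1, 1.0, 0.8]
gripper_width: 0.704
finger_force: 1.0
```

>>> step_arm(series=[[-0.005,0,0,0,0,0,0.4],[-0.005,0,0,0,0,0,0.4],[-0.005,0,0,0,0,0,0.4],[-0.005,0,0,0,0,0,0.4]])

```text
time_s: 11.05
eef_pos: [0.5535, -0.0436, -0.0221]
tool_rot: [[-0.996, -0.091, -0.0], [-0.091, 0.996, 0.0], [0.0, 0.0, -1.0]]
ft_force: [-1.3, 1.1, -0.4]
gripper_width: 0.702
finger_force: 0.7
```

>>> step_arm(series=[[-0.005,0,0,0,0,0,0.4],[-0.005,0,0,0,0,0,0.4],[-0.005,0,0,0,0,0,0.4],[-0.005,0,0,0,0,0,0.4]])

```text
time_s: 11.45
eef_pos: [0.5735, -0.0421, -0.0221]
tool_rot: [[-0.996, -0.091, -0.0], [-0.091, 0.996, -0.0], [0.0, -0.0, -1.0]]
ft_force: [-2.5, 0.5, -0.2]
gripper_width: 0.696
finger_force: 1.1
```

```bash
python3 -c "
from h import *
st()
im=get_image('scene');h=cv2.cvtColor(im,cv2.COLOR_RGB2HSV);m=cv2.inRange(h,(0,90,40),(14,240,200));m[:180]=0;m[260:]=0;m[:,:215]=0;m[:,285:]=0
k=max(cv2.findContours(m,cv2.RETR_EXTERNAL,cv2.CHAIN_APPROX_NONE)[0],key=cv2.contourArea);print(cv2.boundingRect(k),cv2.contourArea(k))"
```

```text
t 11.45 n 0.5673 s 0.0943 z -0.0221 yaw err deg -0.02 tilt [-0.0001 -0.0001] ft n,s,z [-2.45 -0.75 -0.23] w 0.696
(244, 193, 36, 45) 685.5
```

Contact is steady now. I'll push 18 mm more, then back out, move toward the free end and measure.

>>> step_arm(series=[[-0.005,0,0,0,0,0,0.4],[-0.005,0,0,0,0,0,0.4],[-0.005,0,0,0,0,0,0.4],[-0.003,0,0,0,0,0,0.4],[0,0,0,0,0,0,0.4],[0.02,0,0,0,0,0,0.4],[0.02,0,-0.04,0,0,0,0.4],[0,0.03,-0.04,0,0,0,0]])

```text
time_s: 12.3
eef_pos: [0.5459, -0.0194, 0.0579]
tool_rot: [[-0.997, -0.083, -0.003], [-0.083, 0.997, -0.003], [0.003, -0.003, -1.0]]
ft_force: [1.8, 0.5, 0.4]
gripper_width: 0.664
finger_force: 0.0
```

>>> step_arm(series=[[0,0.04,0,0,0,0,-0.4],[0,0.05,0,0,0,0,-0.4],[0,0.05,0,0,0,0,-0.4],[0,0,0,0,0,0,-0.4],[0,0,0,0,0,0,-0.4]])

```text
time_s: 12.8
eef_pos: [0.5363, 0.1273, 0.0584]
tool_rot: [[-0.995, -0.095, 0.002], [-0.095, 0.995, 0.001], [-0.002, 0.001, -1.0]]
ft_force: [0.4, -1.6, -0.5]
gripper_width: 0.323
finger_force: 0.0
```

```bash
python3 -c "
from h import *
st();tube()"
```

```text
t 12.8 n 0.5457 s -0.0778 z 0.0584 yaw err deg 0.21 tilt [0.0018 0.0007] ft n,s,z [ 0.25  1.64 -0.47] w 0.323
tube n,s [0.6159 0.0949] size [0.0454 0.1191] th 1.0
[[0.592199981212616, 0.15399999916553497], [0.5942000150680542, 0.0348999984562397], [0.6395999789237976, 0.0357000008225441], [0.637499988079071, 0.15479999780654907]]
```

The tube is aligned: 1° off, n=0.616, s=0.095. Next I'll turn the tool 90°, go behind its free end and push both end walls toward the clamped tube.

>>> step_arm(series=[[0,0,0,0,0,0.143,-0.43],[0,0,0,0,0,0.143,-0.43],[0,0,0,0,0,0.143,-0.43],[0,0,0,0,0,0.143,-0.43],[0,0,0,0,0,0.143,-0.43],[0,0,0,0,0,0.143,-0.43],[0,0,0,0,0,0.143,-0.43],[0,0,0,0,0,0.143,-0.43]])

```text
time_s: 13.65
eef_pos: [0.5366, 0.1229, 0.0582]
tool_rot: [[-0.487, 0.874, 0.001], [0.874, 0.487, -0.0], [-0.001, 0.001, -1.0]]
ft_force: [-0.3, -0.2, 0.1]
gripper_width: 0.283
finger_force: 0.0
```

>>> step_arm(series=[[0,0,0,0,0,0.143,-0.43],[0,0,0,0,0,0.143,-0.43],[0,0,0,0,0,0.141,-0.43],[-0.02,0.035,0,0,0,0,-0.43],[-0.02,0.035,0,0,0,0,-0.43],[-0.04,0,0,0,0,0,-0.43],[0,0,0,0,0,0,-0.43],[0,0,0,0,0,0,-0.43]])

```text
time_s: 14.45
eef_pos: [0.6132, 0.048, 0.0582]
tool_rot: [[-0.085, 0.996, 0.001], [0.996, 0.085, -0.001], [-0.001, 0.001, -1.0]]
ft_force: [-0.8, -0.8, 0.3]
gripper_width: 0.29
finger_force: 0.0
```

```bash
python3 -c "
from h import *
st()"
```

```text
t 14.45 n 0.6150 s 0.0082 z 0.0582 yaw err deg -90.39 tilt [ 0.0007 -0.001 ] ft n,s,z [-0.83  0.77  0.26] w 0.29
```

>>> step_arm(series=[[0,0,0.03,0,0,-0.007,-0.43],[0,0,0.03,0,0,0,-0.43],[0,0,0.02,0,0,0,-0.43],[0,0,0,0,0,0,-0.43],[-0.008,0,0,0,0,0,-0.43],[-0.006,0,0,0,0,0,-0.43],[-0.006,0,0,0,0,0,-0.43],[-0.006,0,0,0,0,0,-0.43]])

```text
time_s: 15.25
eef_pos: [0.6164, 0.0271, -0.0206]
tool_rot: [[-0.098, 0.995, 0.002], [0.995, 0.098, 0.003], [0.002, 0.002, -1.0]]
ft_force: [0.2, 4.0, 2.5]
gripper_width: 0.287
finger_force: 1.9
```

>>> step_arm(series=[[-0.006,0,0,0,0,0,-0.43],[-0.006,0,0,0,0,0,-0.43],[-0.006,0,0,0,0,0,-0.43],[-0.006,0,0,0,0,0,-0.43],[-0.006,0,0,0,0,0,-0.43],[-0.006,0,0,0,0,0,-0.43]])

```text
time_s: 15.85
eef_pos: [0.6188, -0.0101, -0.0221]
tool_rot: [[-0.098, 0.995, -0.0], [0.995, 0.098, 0.0], [0.0, -0.0, -1.0]]
ft_force: [0.2, 4.1, 2.0]
gripper_width: 0.287
finger_force: 1.8
```

```bash
python3 -c "
from h import *
st();tube()"
```

```text
t 15.85 n 0.6153 s 0.0666 z -0.0221 yaw err deg -89.63 tilt [-0.0002  0.0001] ft n,s,z [ 0.57 -4.04  2.04] w 0.287
tube n,s [0.6161 0.1553] size [0.0835 0.0453] th 89.23
[[0.5928000211715698, 0.11389999836683273], [0.6381999850273132, 0.11330000311136246], [0.6392999887466431, 0.19679999351501465], [0.593999981880188, 0.19740000367164612]]
```

>>> step_arm(series=[[-0.006,0,0,0,0,0.003,-0.43],[-0.006,0,0,0,0,0.003,-0.43],[-0.006,0,0,0,0,0,-0.43],[-0.006,0,0,0,0,0,-0.43],[-0.006,0,0,0,0,0,-0.43],[-0.006,0,0,0,0,0,-0.43],[-0.006,0,0,0,0,0,-0.43],[-0.006,0,0,0,0,0,-0.43]])

```text
time_s: 16.7
eef_pos: [0.6231, -0.0581, -0.0222]
tool_rot: [[-0.092, 0.996, -0.0], [0.996, 0.092, -0.0], [-0.0, -0.0, -1.0]]
ft_force: [0.6, 2.2, -0.1]
gripper_width: 0.283
finger_force: 1.1
```

>>> step_arm(series=[[-0.005,0,0,0,0,0,-0.43],[-0.005,0,0,0,0,0,-0.43],[-0.005,0,0,0,0,0,-0.43]])

```text
time_s: 17.0
eef_pos: [0.6246, -0.0729, -0.0222]
tool_rot: [[-0.092, 0.996, -0.0], [0.996, 0.092, -0.0], [-0.0, -0.0, -1.0]]
ft_force: [0.6, 1.7, -0.9]
gripper_width: 0.283
finger_force: 0.9
```

```bash
python3 -c "
from h import *
st();tube()"
```

```text
t 17.0 n 0.6153 s 0.1296 z -0.0222 yaw err deg -89.97 tilt [-0.0002 -0.    ] ft n,s,z [ 0.73 -1.63 -0.9 ] w 0.283
tube n,s [0.6155 0.226 ] size [0.0459 0.0777] th 0.99
[[0.5918999910354614, 0.2644999921321869], [0.5932000279426575, 0.1868000030517578], [0.63919997215271, 0.1876000016927719], [0.6377999782562256, 0.2653000056743622]]
```

>>> step_arm(series=[[-0.002,0,0,0,0,0,-0.43],[-0.002,0,0,0,0,0,-0.43],[0,0,0,0,0,0,-0.43]])

```text
time_s: 17.35
eef_pos: [0.6251, -0.0766, -0.022]
tool_rot: [[-0.092, 0.996, 0.0], [0.996, 0.092, -0.0], [-0.0, 0.0, -1.0]]
ft_force: [0.5, 0.7, -0.4]
gripper_width: 0.286
finger_force: 0.6
```

>>> step_arm(series=[[-0.001,0,0,0,0,0,-0.43],[-0.001,0,0,0,0,0,-0.43],[0,0,0,0,0,0,-0.43]])

```text
time_s: 17.65
eef_pos: [0.6253, -0.0779, -0.022]
tool_rot: [[-0.092, 0.996, 0.0], [0.996, 0.092, 0.0], [0.0, 0.0, -1.0]]
ft_force: [0.4, 3.4, 0.6]
gripper_width: 0.284
finger_force: 1.4
```

>>> step_arm(series=[[-0.001,0,0,0,0,0,-0.43],[-0.001,0,0,0,0,0,-0.43],[0,0,0,0,0,0,-0.43]])

```text
time_s: 17.95
eef_pos: [0.6253, -0.0778, -0.022]
tool_rot: [[-0.093, 0.996, -0.001], [0.996, 0.093, 0.003], [0.003, -0.001, -1.0]]
ft_force: [-1.4, 5.7, 2.4]
gripper_width: 0.285
finger_force: 3.2
```

The tube is butted: the force rose to 6 N with no further motion. The clamp arm could meet the wide gripper body, so I'll keep this tool orientation. I'll shut the fingers and push the tube's side at its middle into the fence.

>>> step_arm(series=[[0.02,0,0,0,0,0,-0.43],[0,0,-0.04,0,0,0,-1],[0,0,-0.04,0,0,0,-1],[0,-0.03,0,0,0,0,-1],[-0.02,-0.03,0,0,0,0,-1],[-0.04,0,0,0,0,0,-1],[-0.026,0,0,0,0,0,-1],[0,0,0,0,0,0,-1]])

```text
time_s: 18.75
eef_pos: [0.5709, -0.1588, 0.0589]
tool_rot: [[-0.084, 0.996, 0.002], [0.996, 0.084, -0.005], [-0.005, 0.001, -1.0]]
ft_force: [0.5, -0.7, -0.8]
gripper_width: 0.004
finger_force: 0.0
```

```bash
python3 -c "
from h import *
st()"
```

```text
t 18.75 n 0.5540 s 0.2103 z 0.0589 yaw err deg -90.42 tilt [ 0.0018 -0.0049] ft n,s,z [ 0.39  0.71 -0.84] w 0.004
```

>>> step_arm(series=[[0,0,0.03,0,0,-0.005,-1],[0.003,0,0.03,0,0,0,-1],[0,0,0.021,0,0,0,-1],[0,0,0,0,0,0,-1],[0,0.01,0,0,0,0,-1],[0,0.006,0,0,0,0,-1],[0,0.006,0,0,0,0,-1],[0,0.004,0,0,0,0,-1]])

```text
time_s: 19.55
eef_pos: [0.5991, -0.146, -0.0219]
tool_rot: [[-0.097, 0.995, 0.002], [0.995, 0.097, -0.0], [-0.001, 0.002, -1.0]]
ft_force: [0.0, -0.7, -0.2]
gripper_width: 0.004
finger_force: 0.0
```

>>> step_arm(series=[[0,0.004,0,0,0,0,-1],[0,0.004,0,0,0,0,-1],[0,0.003,0,0,0,0,-1]])

```text
time_s: 19.85
eef_pos: [0.6066, -0.1451, -0.023]
tool_rot: [[-0.096, 0.995, -0.004], [0.995, 0.096, 0.001], [0.001, -0.003, -1.0]]
ft_force: [-5.5, 0.5, 4.5]
gripper_width: 0.004
finger_force: 3.3
```

```bash
python3 -c "
from h import *
st()"
```

```text
t 19.85 n 0.5908 s 0.1998 z -0.0230 yaw err deg -89.71 tilt [-0.0036  0.0011] ft n,s,z [-5.47 -1.04  4.48] w 0.004
```

>>> step_arm(series=[[0,0.003,0,0,0,0,-1],[0,0.003,0,0,0,0,-1],[0,0.003,0,0,0,0,-1]])

```text
time_s: 20.15
eef_pos: [0.6145, -0.1445, -0.0231]
tool_rot: [[-0.096, 0.995, -0.005], [0.995, 0.096, 0.001], [0.001, -0.005, -1.0]]
ft_force: [-13.7, 1.1, 9.7]
gripper_width: 0.006
finger_force: 7.4
```

>>> step_arm(series=[[0,0.002,0,0,0,0,-1],[0,0.002,0,0,0,0,-1],[0,0.001,0,0,0,0,-1]])

```text
time_s: 20.45
eef_pos: [0.614, -0.1443, -0.0232]
tool_rot: [[-0.095, 0.995, -0.015], [0.995, 0.095, 0.003], [0.005, -0.015, -1.0]]
ft_force: [-22.1, 2.7, 19.0]
gripper_width: 0.003
finger_force: 12.5
```

>>> step_arm(series=[[0,0.001,0,0,0,0,-1],[0,0.001,0,0,0,0,-1],[0,0,0,0,0,0,-1]])

```text
time_s: 20.75
eef_pos: [0.6138, -0.1443, -0.0232]
tool_rot: [[-0.094, 0.995, -0.019], [0.996, 0.094, 0.004], [0.006, -0.019, -1.0]]
ft_force: [-25.2, 3.1, 22.3]
gripper_width: 0.005
finger_force: 14.4
```

>>> step_arm(series=[[0,-0.01,0,0,0,0,-1],[0,-0.02,0,0,0,0,-1],[0,0,-0.04,0,0,0,-1],[0,0,-0.04,0,0,0,-1],[0.05,0,0,0,0,0,-1],[0.05,0,0,0,0,0,-1],[0.05,0,0,0,0,0,-1],[0.04,0,0,0,0,0,-1]])

```text
time_s: 21.55
eef_pos: [0.5759, 0.0466, 0.0573]
tool_rot: [[-0.099, 0.995, 0.001], [0.995, 0.099, 0.002], [0.002, 0.002, -1.0]]
ft_force: [0.2, 0.8, -0.3]
gripper_width: 0.006
finger_force: 0.0
```

```bash
python3 -c "
from h import *
st();im=tube()
a=cv2.resize(im[115:175,215:365],None,fx=5,fy=5,interpolation=cv2.INTER_CUBIC)
b=cv2.resize(get_image('scene')[180:310,190:340],None,fx=2.2,fy=2.2)
c=np.zeros((600,750,3),np.uint8);c[:300]=a;c[310:310+b.shape[0],:b.shape[1]]=b
cv2.imwrite('pics/f7.png',cv2.cvtColor(c,cv2.COLOR_RGB2BGR))
print([(u,im[149,u].tolist()) for u in range(306,324,1)])
for u in (275,290,305): print(u,[im[v,u].tolist() for v in range(140,166)])"
```

```text
t 21.55 n 0.5778 s 0.0062 z 0.0573 yaw err deg -89.56 tilt [0.0013 0.0019] ft n,s,z [ 0.23 -0.74 -0.26] w 0.006
tube n,s [0.6272 0.2053] size [0.1254 0.042 ] th 89.63
[[0.6057999730110168, 0.14270000159740448], [0.6478000283241272, 0.14249999821186066], [0.6486999988555908, 0.2678000032901764], [0.6067000031471252, 0.26809999346733093]]
[(306, [153, 67, 42]), (307, [152, 67, 42]), (308, [153, 67, 42]), (309, [153, 67, 41]), (310, [153, 68, 42]), (311, [153, 68, 42]), (312, [154, 67, 42]), (313, [153, 67, 42]), (314, [153, 68, 42]), (315, [154, 69, 43]), (316, [154, 69, 43]), (317, [154, 68, 43]), (318, [152, 68, 44]), (319, [138, 68, 49]), (320, [111, 67, 58]), (321, [81, 67, 65]), (322, [70, 67, 68]), (323, [69, 68, 68])]
275 [[33, 84, 146], [34, 84, 146], [34, 84, 146], [34, 84, 146], [31, 80, 139], [24, 65, 115], [18, 46, 82], [24, 37, 60], [44, 48, 59], [62, 60, 64], [71, 67, 67], [74, 68, 67], [77, 72, 71], [85, 79, 78], [93, 87, 85], [96, 90, 88], [97, 90, 88], [95, 88, 87], [95, 89, 87], [97, 90, 88], [106, 99, 97], [129, 120, 118], [148, 137, 135], [156, 144, 142], [156, 145, 143], [154, 144, 141]]
290 [[34, 83, 143], [34, 82, 142], [50, 81, 138], [86, 78, 119], [123, 70, 85], [145, 65, 52], [151, 65, 41], [151, 65, 41], [151, 65, 41], [151, 66, 41], [151, 65, 40], [151, 66, 40], [152, 66, 41], [152, 67, 42], [153, 67, 42], [151, 67, 41], [142, 62, 38], [113, 47, 28], [76, 32, 23], [79, 62, 58], [117, 106, 103], [146, 135, 132], [155, 144, 141], [154, 144, 141], [155, 145, 141], [155, 143, 141]]
305 [[36, 82, 141], [59, 82, 136], [98, 77, 114], [131, 71, 78], [147, 67, 49], [151, 65, 40], [151, 66, 40], [152, 67, 42], [152, 67, 41], [153, 67, 42], [153, 68, 41], [154, 68, 43], [154, 68, 43], [154, 68, 44], [150, 67, 43], [132, 57, 37], [97, 40, 23], [68, 31, 24], [79, 63, 60], [117, 105, 102], [142, 131, 129], [149, 139, 137], [152, 141, 139], [152, 142, 139], [152, 142, 138], [152, 142, 139]]
```

View pics/f7.png

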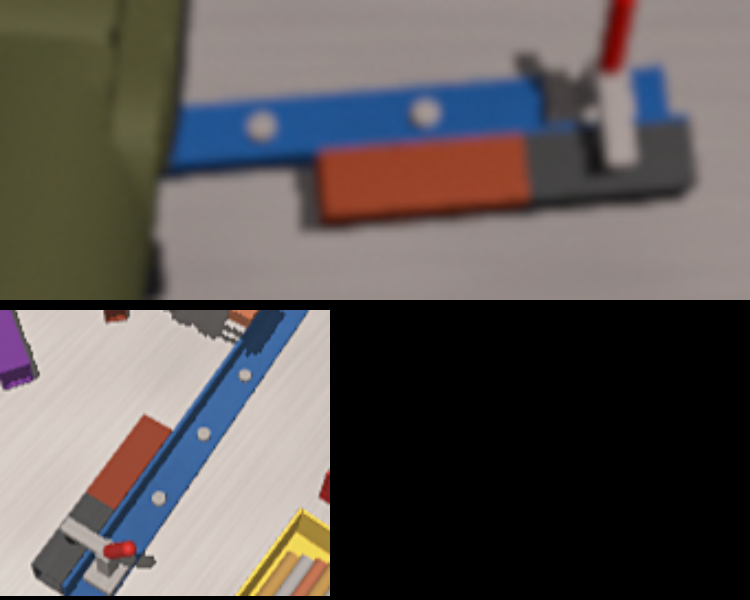

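The picture shows the red-brown tube flush with the fence and collinear with the dark clamped tube, with its right end touching at crop x≈528. I'll finish with a gentle end tap, using fingers about 37 mm across so they bear on both side walls, to make sure the joint is closed.

>>> step_arm(series=[[-0.04,0.02,0,0,0,0,-0.81],[-0.04,0.02,0,0,0,0,-0.81],[-0.029,0.013,0,0,0,0.007,-0.81],[0,0,0,0,0,0,-0.81],[0,0,0,0,0,0,-0.81]])

```text
time_s: 22.15
eef_pos: [0.6393, -0.0621, 0.0568]
tool_rot: [[-0.087, 0.996, 0.0], [0.996, 0.087, -0.0], [-0.0, 0.0, -1.0]]
ft_force: [-0.2, 1.3, 0.1]
gripper_width: 0.093
finger_force: 0.0
```

```bash
python3 -c "
from h import *
st()"
```

```text
t 22.15 n 0.6310 s 0.1202 z 0.0568 yaw err deg -90.22 tilt [ 0.0001 -0.0004] ft n,s,z [-0.12 -1.31  0.07] w 0.093
```

>>> step_arm(series=[[0.003,0,0.03,0,0,-0.003,-0.81],[0,0,0.03,0,0,0,-0.81],[0,0,0.019,0,0,0,-0.81],[0,0,0,0,0,0,-0.81],[-0.005,0,0,0,0,0,-0.81],[-0.005,0,0,0,0,0,-0.81],[-0.004,0,0,0,0,0,-0.81],[0,0,0,0,0,0,-0.81]])

```text
time_s: 22.95
eef_pos: [0.641, -0.073, -0.0208]
tool_rot: [[-0.091, 0.996, 0.002], [0.996, 0.091, -0.0], [-0.001, 0.002, -1.0]]
ft_force: [0.6, -0.2, 0.2]
gripper_width: 0.095
finger_force: 0.0
```

>>> step_arm(series=[[-0.002,0,0,0,0,0,-0.81],[-0.002,0,0,0,0,0,-0.81],[0,0,0,0,0,0,-0.81]])

```text
time_s: 23.25
eef_pos: [0.6407, -0.0759, -0.0219]
tool_rot: [[-0.093, 0.996, 0.0], [0.996, 0.093, -0.0], [-0.0, 0.0, -1.0]]
ft_force: [-0.3, 0.1, 1.4]
gripper_width: 0.094
finger_force: 0.0
```

>>> step_arm(series=[[-0.001,0,0,0,0,0,-0.81],[-0.001,0,0,0,0,0,-0.81],[0,0,0,0,0,0,-0.81]])

```text
time_s: 23.55
eef_pos: [0.6407, -0.0764, -0.0221]
tool_rot: [[-0.094, 0.996, -0.001], [0.996, 0.094, 0.001], [0.001, -0.0, -1.0]]
ft_force: [-0.6, 3.7, 1.0]
gripper_width: 0.094
finger_force: 1.3
```

>>> step_arm(series=[[-0.001,0,0,0,0,0,-0.81],[-0.001,0,0,0,0,0,-0.81],[-0.001,0,0,0,0,0,-0.81],[-0.001,0,0,0,0,0,-0.81],[0,0,0,0,0,0,-0.81]])

```text
time_s: 24.05
eef_pos: [0.6407, -0.0765, -0.0222]
tool_rot: [[-0.096, 0.995, -0.002], [0.995, 0.096, 0.006], [0.006, -0.001, -1.0]]
ft_force: [-2.5, 9.6, 4.4]
gripper_width: 0.097
finger_force: 4.8
```

>>> step_arm(series=[[0.006,0,0,0,0,0,-0.81],[0.02,0,0,0,0,0,-0.81],[0,0,-0.04,0,0,0,-1],[0,-0.03,-0.04,0,0,0,-1],[0,-0.045,0,0,0,0,-1],[-0.04,0,0,0,0,0,-1],[-0.01,0,0,0,0,0,-1],[0,0,0,0,0,0,-1]])

```text
time_s: 24.85
eef_pos: [0.5692, -0.1157, 0.0587]
tool_rot: [[-0.088, 0.996, 0.002], [0.996, 0.088, -0.002], [-0.002, 0.002, -1.0]]
ft_force: [0.5, -0.6, -0.0]
gripper_width: 0.007
finger_force: 0.0
```

```bash
python3 -c "
from h import *
st()"
```

```text
t 24.85 n 0.5562 s 0.1672 z 0.0587 yaw err deg -90.18 tilt [ 0.002  -0.0021] ft n,s,z [ 0.4   0.6  -0.03] w 0.007
```

The joint is closed: same stop position, 10 N. Now a light side push near the free end, which also checks it is flat to the fence.

>>> step_arm(series=[[0,0,0.03,0,0,0,-1],[0,0,0.03,0,0,0,-1],[0,0,0.021,0,0,0,-1],[0,0.01,0,0,0,0,-1],[0,0.01,0,0,0,0,-1],[0,0.01,0,0,0,0,-1],[0,0.006,0,0,0,0,-1],[0,0,0,0,0,0,-1]])

```text
time_s: 25.65
eef_pos: [0.6067, -0.1089, -0.022]
tool_rot: [[-0.094, 0.996, 0.002], [0.996, 0.094, -0.0], [-0.001, 0.002, -1.0]]
ft_force: [0.5, -0.1, -0.0]
gripper_width: 0.006
finger_force: 0.0
```

>>> step_arm(series=[[0,0.002,0,0,0,0,-1],[0,0.002,0,0,0,0,-1],[0,0,0,0,0,0,-1]])

```text
time_s: 25.95
eef_pos: [0.6087, -0.1086, -0.0228]
tool_rot: [[-0.093, 0.996, 0.0], [0.996, 0.093, 0.0], [0.0, 0.0, -1.0]]
ft_force: [-0.3, -0.8, -1.2]
gripper_width: 0.006
finger_force: 0.0
```

>>> step_arm(series=[[0,0.002,0,0,0,0,-1],[0,0.002,0,0,0,0,-1],[0,0,0,0,0,0,-1]])

```text
time_s: 26.25
eef_pos: [0.6111, -0.1084, -0.0232]
tool_rot: [[-0.093, 0.996, -0.003], [0.996, 0.093, 0.001], [0.001, -0.003, -1.0]]
ft_force: [-5.1, 0.5, 5.6]
gripper_width: 0.003
finger_force: 2.9
```

```bash
python3 -c "
from h import *
st()"
```

```text
t 26.25 n 0.5987 s 0.1638 z -0.0232 yaw err deg -89.93 tilt [-0.0028  0.0006] ft n,s,z [-5.01 -0.94  5.62] w 0.003
```

>>> step_arm(series=[[0,0.002,0,0,0,0,-1],[0,0.001,0,0,0,0,-1],[0,0,0,0,0,0,-1]])

```text
time_s: 26.55
eef_pos: [0.611, -0.1084, -0.0233]
tool_rot: [[-0.092, 0.996, -0.009], [0.996, 0.092, 0.002], [0.003, -0.008, -1.0]]
ft_force: [-13.4, 0.8, 11.2]
gripper_width: 0.008
finger_force: 7.4
```

```bash
python3 -c "
from h import *
st()"
```

```text
t 26.55 n 0.5985 s 0.1637 z -0.0233 yaw err deg -89.97 tilt [-0.0087  0.0018] ft n,s,z [-13.29  -2.03  11.19] w 0.008
```

It is blocked at the same depth as the middle, so the tube is flat. I'll withdraw clear and do a final check.

>>> step_arm(series=[[0,-0.01,0,0,0,0,-1],[0,-0.03,0,0,0,0,-1],[0,0,-0.05,0,0,0,-1],[0,0,-0.05,0,0,0,-1],[0.05,0,0,0,0,0,-1],[0.05,0,0,0,0,0,-1],[0.05,0,0,0,0,0,-1],[0,0,0,0,0,0,-1]])

```text
time_s: 27.35
eef_pos: [0.5615, 0.0482, 0.0767]
tool_rot: [[-0.106, 0.994, 0.001], [0.994, 0.106, 0.006], [0.005, 0.001, -1.0]]
ft_force: [-0.2, 0.9, 0.2]
gripper_width: 0.006
finger_force: 0.0
```

```bash
python3 -c "
from h import *
st();im=tube()
print([(u,im[149,u].tolist()) for u in range(315,324)])
from rig import sign_off
r=cv2.minAreaRect
sign_off()"
```

```text
t 27.35 n 0.5636 s 0.0033 z 0.0767 yaw err deg -89.18 tilt [0.0008 0.0056] ft n,s,z [-0.12 -0.93  0.15] w 0.006
tube n,s [0.6273 0.2056] size [0.1254 0.0418] th 89.86
[[0.6061999797821045, 0.14300000667572021], [0.6480000019073486, 0.1429000049829483], [0.6484000086784363, 0.26829999685287476], [0.6065000295639038, 0.26840001344680786]]
[(315, [154, 68, 42]), (316, [154, 69, 44]), (317, [154, 68, 43]), (318, [152, 69, 45]), (319, [141, 68, 49]), (320, [116, 69, 59]), (321, [84, 67, 65]), (322, [70, 67, 67]), (323, [69, 67, 69])]
the job is handed in; nothing more can be done
```

The red-brown tube is pushed flat against the blue fence and butted to the clamped tube. I handed the job in at about 27 s with the arm clear, and no verdict came back.

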